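# Put the bead tubes and bead tray away in the jewellery chest

## Robot

A 6-joint arm with a two-finger parallel gripper is mounted at the origin on the work surface. World frame = base frame: x ahead of the robot, y to its left, z up, the work surface at z = 0. Lengths are in mm, angles in degrees, forces in N, time in s.
With the tool pointing down it reaches from about 325 to 925 mm from the base axis. Payload 3.1 kg.
Tool frame: the origin (TCP) lies at the very end of the fingers, on their centre line; the grasp point (between the pads) lies grasp_offset behind it (grasp_offset is the distance from the TCP to the grasp point, in mm); z points along the fingers, x is the direction in which the jaws open and shut, and the axes are right-handed (so a half turn about z gives the same grasp; the last joint's range is limited). The gripper opens to 85 mm and grips with 20 to 120 N. Pads are 22 mm wide; open, the fingers measure 114 mm over their backs; the gripper's body (76 mm by 85 mm) begins 54 mm behind the grasp point. The pads swing forward as they close: fully open they stand 13 mm farther back than shut.
Start: joints at [64.332, 12.427, 92.441, -0, 75.132, -6.429], TCP at [205.935, 590.11, 231.3] pointing down, gripper open.
Joint ranges: [-157.48, 157.48], [-44.54, 120.13], [17.64, 146.25], [-64.5, 244.5], [7.68, 150.69], [-147.95, 147.95]. Speed limits (degrees/s): [159.86, 159.86, 180, 180, 180, 180].

## Interface

Orientations are given as [roll, pitch, yaw] about the fixed x, y, z axes, in that order (R = Rz(yaw) Ry(pitch) Rx(roll)).
In Python, from station import * gives the robot as it stands. Calls block until the motion is done:
- goto(position, orientation): joint-space move of the TCP to a pose.
- move_l(position, attitude=None, speed=150): straight line of the TCP; attitude=None keeps the orientation; speed is the mean speed in mm/s.
- move_j(angles): joint-space move.
- grip(opening, squeeze=None): finger opening in mm; squeeze is the grip in N (None keeps the last); returns when the fingers have stopped.
- wait(seconds).
- solve_ik(position, orientation): joint angles nearest the present ones, or None.
- get_obs(): the state.
- get_image(name): name is "scene" or "top" or "wrist"; returns the picture (400x640x3 uint8, red, green, blue); there is no depth.
- get_calibration(name): a dict with "fx", "fy", "cx", "cy" (pixels), "D" ([k1, k2, p1, p2, k3] as OpenCV has them; the pictures are not rectified), "R" (3x3) and "t" (3): a world point X has camera coordinates R X + t; the wrist camera has in their place "mount" (4x4, takes a point from camera to tool coordinates, whose origin is the TCP and whose axes are the tool frame's). Camera axes: x right, y down, z forward; pixel columns grow to the right and rows downward; lengths in mm; the calibration is good to about 2 mm. A picture is of the moment at which its call begins: read the wrist's pose just before it. get_calibration takes no time and is no camera call.
A pose or a line that the arm cannot do raises Unreachable and nothing moves.
- sign_off(): hands the job in, once; it reports no verdict.
Trained networks look in the newest picture that a camera, given by its name, has taken for a name from the list of things; names that differ only in an ending like _2 or _b are one class to them, and where a whole thing is asked for, a point or a joint stands for the part that bears it (a point fixed in the world has none). Each returns a list of dicts, best first, with "score" (0 to 1); they miss things now and then, are a little off and sometimes report something else, mostly with a low value. They report only what shows in the picture. A call takes as long as a camera call.
- spot_in(name, camera): "extent" ([centre column, centre row, width, height] in pixels, round what is visible of it).
- regions_of(name, camera): "region" (400x640 bool, what is visible of it) and "extent" ([centre column, centre row, width, height] in pixels, round what is visible of it).
The state is a dict: "t": time; "joint_pos": joint angles; "qvel": joint speeds; "effort": joint torques, N m; "tcp_pos": TCP position; "ee_rot": TCP orientation; "wrist_force": force on the tool from outside, world axes, zero at the start; "moment": the same for the moment, N m; "grip_width": finger opening in mm.
Only numpy, scipy, OpenCV 4.12 (cv2) and the standard library are available. Lean on these libraries where they do the work, as an engineer would, in place of code of your own. Each camera call takes 0.05 s, during which the arm holds its last target. There are 200 camera calls.

## Task

Tidy the beading table: pull the chest's drawer fully out, lay every standing bead tube down on its side in a cradle of the drawer, one to a cradle and well seated, and carry the open tray of loose beads level to the cork-lined bay beside them, its long side parallel to the tubes, with no bead lost. Then push the drawer fully shut, and leave the other things on the table where they are.

Things in the scene. Friction and masses are not known exactly. Their poses are not given: they have to be found in the camera images.
- chest: Slim one-drawer chest of pale wood, 260 (x) x 320 (y) x 66 mm high, fixed; a blue pad and a ring cone (70 mm) on top. Origin: at table height in the middle of its front face; -x points out of the drawer roughly to the robot. The opening clears things up to 56 mm above the table. Each cradle is two black 90-degree V saddles, 10 mm wide, 36 mm either side of its middle, for a tube lying along y, cap to either side. Cork in the bay: 80 (x) x 112 mm (y).
- drawer (a joint): How far the drawer is pulled out, m: 0 shut, 0.236 fully out (hard stops). Slides towards the chest's -x, about 2 N of friction, no spring, stays where left. Front panel 10 mm thick, its top 58 mm above the table; floor 8 mm and side wall tops 24 mm above the table. Towards the chest's -y it has three cradles one behind the other, towards +y a fourth in front and a cork-lined bay behind it.
- pull (a point): Centre of the drawer's brass pull, a tab in the middle of the drawer front, 14 mm wide (y), standing out 35 mm (x), 30 mm tall, centred 40 mm above the table, 18 mm off the panel's outer face. Axes as the chest's; moves with the drawer. From here the middles of tubes seated in the cradles lie at (x, y) = (+84, -70), (+144, -70), (+204, -70), (+84, +70) mm, z -10; the bay's centre (tray's underside) at (+186, +70), z -32.
- tube1: Closed clear bead tube with white contents and a weighted metal foot (balances about 43 mm from the foot), 32 mm diameter, 120 mm long including a hexagonal metal cap (the last 10 mm, 35 mm across flats, 40 mm across corners); about 110 g (may vary by a third). Starts standing upright, cap up. Origin: centre of its foot; z runs along its axis towards the cap. May be absent.
- tube1_mid (a point): Middle of tube1's axis, 60 mm from its foot; axes as the tube's.
- tube2: Closed clear bead tube with white contents and a weighted metal foot (balances about 43 mm from the foot), 32 mm diameter, 120 mm long including a hexagonal metal cap (the last 10 mm, 35 mm across flats, 40 mm across corners); about 110 g (may vary by a third). Starts standing upright, cap up. Origin: centre of its foot; z runs along its axis towards the cap. May be absent.
- tube2_mid (a point): Middle of tube2's axis, 60 mm from its foot; axes as the tube's.
- tube3: Closed clear bead tube with white contents and a weighted metal foot (balances about 43 mm from the foot), 32 mm diameter, 120 mm long including a hexagonal metal cap (the last 10 mm, 35 mm across flats, 40 mm across corners); about 110 g (may vary by a third). Starts standing upright, cap up. Origin: centre of its foot; z runs along its axis towards the cap. May be absent.
- tube3_mid (a point): Middle of tube3's axis, 60 mm from its foot; axes as the tube's.
- tube4: Closed clear bead tube with white contents and a weighted metal foot (balances about 43 mm from the foot), 32 mm diameter, 120 mm long including a hexagonal metal cap (the last 10 mm, 35 mm across flats, 40 mm across corners); about 110 g (may vary by a third). Starts standing upright, cap up. Origin: centre of its foot; z runs along its axis towards the cap. May be absent.
- tube4_mid (a point): Middle of tube4's axis, 60 mm from its foot; axes as the tube's.
- tray: Open rectangular blue ceramic tray, outside 100 (x) x 60 (y) x 28 mm high, walls and floor 4 mm, about 160 g, holding four loose beads. Origin: centre of its underside, z up.
- bead1_center (a point): Centre of a loose round dark bead, 16 mm diameter, 11 g, in the tray.
- bead2_center (a point): Centre of a loose round dark bead, 16 mm diameter, 11 g, in the tray.
- bead3_center (a point): Centre of a loose round dark bead, 16 mm diameter, 11 g, in the tray.
- bead4_center (a point): Centre of a loose round dark bead, 16 mm diameter, 11 g, in the tray.
- clip: Black hair clip 85 x 25 x 10 mm lying flat; not part of the job, to be left where it is. Origin: centre of its underside.
- bracelet: Metal bangle, 72 mm across, 9 mm high, lying flat; not part of the job, to be left where it is. Origin: centre of its underside.
- card: White earring card, 60 mm wide, 50 mm tall, standing on a small wooden foot; not part of the job, to be left where it is. Origin: centre of its underside.
- jar: White cream jar with metal lid, 52 mm diameter, 55 mm tall; not part of the job, to be left where it is. Origin: centre of its underside.
- plate: White plate 170 mm across, 18 mm high; not part of the job, to be left where it is. Origin: centre of its underside.

How it is judged (in metres and radians):
On the way, in this order (a step that is already met when the one before it is completed fails the run):
1. the drawer is pulled fully out (more than 200 mm) (value of joint drawer above 0.2 m), for 0.2 s.
2. every tube present lies in a cradle and the tray with all its beads stands in the bay (((x of tube1_mid in the frame of pull between 0.078 and 0.09 m and y of tube1_mid in the frame of pull between -0.08 and -0.06 m) or (x of tube1_mid in the frame of pull between 0.138 and 0.15 m and y of tube1_mid in the frame of pull between -0.08 and -0.06 m) or (x of tube1_mid in the frame of pull between 0.198 and 0.21 m and y of tube1_mid in the frame of pull between -0.08 and -0.06 m) or (x of tube1_mid in the frame of pull between 0.078 and 0.09 m and y of tube1_mid in the frame of pull between 0.06 and 0.08 m)) and z of tube1_mid in the frame of pull between -0.016 and -0.004 m and angle between the z axis of each of tube1, tube2, tube3, tube4 and the y axis of pull, either way round below 0.1 rad and ((x of tube2_mid in the frame of pull between 0.078 and 0.09 m and y of tube2_mid in the frame of pull between -0.08 and -0.06 m) or (x of tube2_mid in the frame of pull between 0.138 and 0.15 m and y of tube2_mid in the frame of pull between -0.08 and -0.06 m) or (x of tube2_mid in the frame of pull between 0.198 and 0.21 m and y of tube2_mid in the frame of pull between -0.08 and -0.06 m) or (x of tube2_mid in the frame of pull between 0.078 and 0.09 m and y of tube2_mid in the frame of pull between 0.06 and 0.08 m)) and z of tube2_mid in the frame of pull between -0.016 and -0.004 m and ((x of tube3_mid in the frame of pull between 0.078 and 0.09 m and y of tube3_mid in the frame of pull between -0.08 and -0.06 m) or (x of tube3_mid in the frame of pull between 0.138 and 0.15 m and y of tube3_mid in the frame of pull between -0.08 and -0.06 m) or (x of tube3_mid in the frame of pull between 0.198 and 0.21 m and y of tube3_mid in the frame of pull between -0.08 and -0.06 m) or (x of tube3_mid in the frame of pull between 0.078 and 0.09 m and y of tube3_mid in the frame of pull between 0.06 and 0.08 m)) and z of tube3_mid in the frame of pull between -0.016 and -0.004 m and ((x of tube4_mid in the frame of pull between 0.078 and 0.09 m and y of tube4_mid in the frame of pull between -0.08 and -0.06 m) or (x of tube4_mid in the frame of pull between 0.138 and 0.15 m and y of tube4_mid in the frame of pull between -0.08 and -0.06 m) or (x of tube4_mid in the frame of pull between 0.198 and 0.21 m and y of tube4_mid in the frame of pull between -0.08 and -0.06 m) or (x of tube4_mid in the frame of pull between 0.078 and 0.09 m and y of tube4_mid in the frame of pull between 0.06 and 0.08 m)) and z of tube4_mid in the frame of pull between -0.016 and -0.004 m and x of tray in the frame of pull between 0.168 and 0.204 m and y of tray in the frame of pull between 0.052 and 0.088 m and z of tray in the frame of pull between -0.038 and -0.026 m and angle between tray's own z axis and vertical below 0.1 rad and angle between the x axis of tray and the y axis of pull, either way round below 0.3 rad and x of bead1_center in the frame of tray between -0.047 and 0.047 m and y of bead1_center in the frame of tray between -0.027 and 0.027 m and z of bead1_center in the frame of tray between 0 and 0.03 m and x of bead2_center in the frame of tray between -0.047 and 0.047 m and y of bead2_center in the frame of tray between -0.027 and 0.027 m and z of bead2_center in the frame of tray between 0 and 0.03 m and x of bead3_center in the frame of tray between -0.047 and 0.047 m and y of bead3_center in the frame of tray between -0.027 and 0.027 m and z of bead3_center in the frame of tray between 0 and 0.03 m and x of bead4_center in the frame of tray between -0.047 and 0.047 m and y of bead4_center in the frame of tray between -0.027 and 0.027 m and z of bead4_center in the frame of tray between 0 and 0.03 m), for 0.2 s.
At the end, for the whole second after the job is handed in: Drawer under 8 mm open; every tube at rest in a cradle (middle within 6 mm across and in height, 10 mm along, axis within 0.1 rad); tray level in the bay, centre within 18 mm each way, long side within 0.3 rad of the tubes' direction, all four beads inside (all of step 2 and value of joint drawer below 0.008 m and linear speed of each of tube1, tube2, tube3, tube4 below 0.05 m/s); the robot touches nothing.
It fails at once if one of the other things on the table is moved more than 40 mm (distance of any of clip, bracelet, card, jar, plate from where it was at the start of the episode above 0.04 m).
It fails at once if the tray is tipped by more than 0.45 rad (angle between tray's own z axis and vertical above 0.45 rad).
Of tube1, tube2, tube3, tube4 only 3 to 4 are there at a start; the rules pass over those that are not, and their reading is None.
At some moment in a run one of tube1, tube2, tube3, tube4 may be knocked a few centimetres aside while the robot is not near it.
It also fails if it takes over 210 s, if anything falls off the work surface, if the arm or the gripper's body presses on something with over 40 N, if the wrist force passes 120 N, or if a joint passes its speed limit or range.

## Working session

There is one attempt and no reset: what is moved stays moved. The work goes in short steps, each a Python script; the robot and the scene stay as the last script left them, time stands still between calls to the robot, and variables do not carry over. Pictures are saved under pics/ and viewed, about 12 in all and at most 16, crops included, and the job is handed in when it is done.

```bash
mkdir -p pics; ls; python3 - <<'E'
from station import *
import cv2
o=get_obs();print(o)
for c in("scene","top"):
    im=get_image(c);cv2.imwrite(f"pics/{c}0.png",im[:,:,::-1])
    k=get_calibration(c);print(c,k)
    for n in("chest","pull","tube1","tray","clip","bracelet","card","jar","plate"):
        print(n,[(round(d["score"],2),[round(float(v)) for v in d["extent"]]) for d in spot_in(n,c)][:6])
print(get_calibration("wrist"))
E
```

```text
pics
{'t': 0.0, 'joint_pos': array([ 6.43321901e+01,  1.24770180e+01,  9.25292975e+01, -2.02891415e-04,
        7.51331486e+01, -6.42811252e+00]), 'qvel': array([ 0.06939876, -0.05011756, -0.07736048, -0.0576051 ,  0.0696536 ,
       -0.07879847]), 'effort': array([ 1.65369752e-04, -3.96830499e+01, -3.03864133e+01, -5.61773766e-05,
        9.60534235e-03,  7.87824632e-06]), 'tcp_pos': array([205.56523707, 589.3512438 , 229.95800691]), 'ee_rot': array([-1.79984581e+02,  1.38609232e-01,  7.07603736e+01]), 'wrist_force': array([-0.65902304, -0.2173546 ,  0.17744909]), 'moment': array([-0.00723774, -0.05931315,  0.01587189]), 'grip_width': 85.57014064145396}
scene {'fx': 481.1580294498321, 'fy': 481.1580294498321, 'cx': 321.5785078043674, 'cy': 198.93393370276968, 'D': array([-0.11234533,  0.        ,  0.        ,  0.        ,  0.        ]), 'R': array([[ 0.68536464,  0.72787238,  0.02184281],
       [ 0.42019984, -0.37080627, -0.82821181],
       [-0.59473305,  0.57680543, -0.55998936]]), 't': array([-312.36866221, -195.8333644 , 1671.9883657 ])}
chest [(0.57, [483, 197, 119, 87])]
pull
[... 1059 characters left out ...]
bracelet [(0.69, [348, 135, 19, 24]), (0.5, [398, 210, 24, 19])]
card [(0.22, [428, 286, 59, 52])]
jar [(0.49, [348, 137, 18, 20])]
plate [(0.58, [388, 228, 24, 15])]
{'fx': 275.47437607326935, 'fy': 275.47437607326935, 'cx': 320.0271247068269, 'cy': 201.49345438147134, 'D': array([-0.03716802,  0.        ,  0.        ,  0.        ,  0.        ]), 'mount': array([[ 9.99999720e-01, -5.62503633e-04, -4.92545846e-04,
        -5.19268443e-01],
       [ 6.82490801e-04,  9.55768343e-01,  2.94119719e-01,
        -7.61643761e+01],
       [ 3.05316316e-04, -2.94119973e-01,  9.55768460e-01,
        -1.42984972e+02],
       [ 0.00000000e+00,  0.00000000e+00,  0.00000000e+00,
         1.00000000e+00]])}
```

View pics/top0.png

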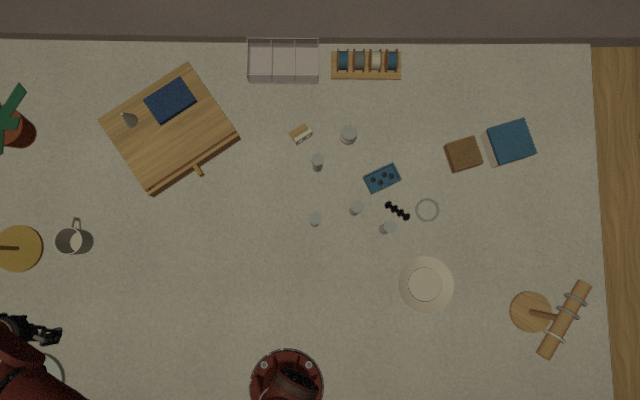

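View pics/scene0.png

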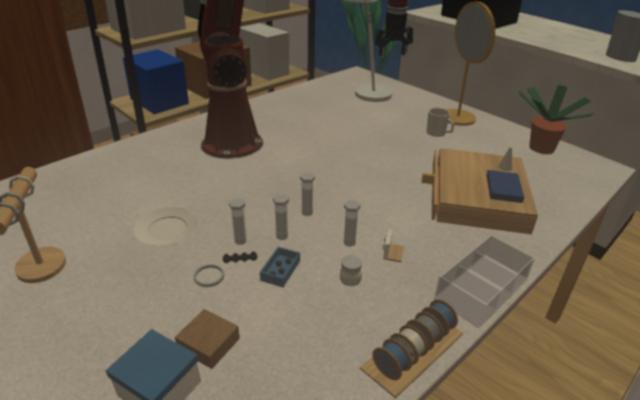

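The top view shows four standing tubes at about (318,161), (315,218), (357,207) and (389,227). The tray is at (381,178), the chest front edge runs (149,194)–(240,137), and the pull is at (199,170). The scene view agrees, with tubes at (238,222), (281,217), (307,194) and (352,224).

```bash
cat > h.py <<'E'
from station import *
import numpy as np, cv2
from scipy.spatial.transform import Rotation as Ro
from scipy.optimize import least_squares
def cal(c):
    k=get_calibration(c);K=np.array([[k["fx"],0,k["cx"]],[0,k["fy"],k["cy"]],[0,0,1]])
    if "R" in k: return K,np.array(k["D"]),np.array(k["R"]),np.array(k["t"])
    o=get_obs();Rt=Ro.from_euler('xyz',o["ee_rot"],degrees=True).as_matrix();m=np.array(k["mount"])
    Rc=Rt@m[:3,:3];pc=Rt@m[:3,3]+o["tcp_pos"]
    return K,np.array(k["D"]),Rc.T,-Rc.T@pc
def proj(C,X):
    K,D,R,t=C
    return cv2.projectPoints(np.float64(X).reshape(-1,1,3),cv2.Rodrigues(R)[0],t,K,D)[0].reshape(-1,2)
def unproj(C,uv,z):
    K,D,R,t=C;n=cv2.undistortPoints(np.float64(uv).reshape(-1,1,2),K,D).reshape(-1,2)
    d=np.c_[n,np.ones(len(n))]@R;p=-R.T@t
    return p+d*((z-p[2])/d[:,2])[:,None]
def ori(yaw,tilt):
    "tool z: tilt deg up from straight down, towards heading yaw; tool -y (camera) up/ahead"
    y,t=np.radians([yaw,tilt]);h=np.array([np.cos(y),np.sin(y),0]);u=np.array([0,0,1.])
    z=np.sin(t)*h-np.cos(t)*u; ty=-(np.cos(t)*h+np.sin(t)*u); x=np.cross(ty,z)
    return Ro.from_matrix(np.c_[x,ty,z]).as_euler('xyz',degrees=True),z
E
python3 - <<'E'
from h import *
print("go",grasp_offset if 'grasp_offset' in globals() else dir())
T=cal("top");S=cal("scene")
ch=unproj(T,[(187,63),(98,121),(149,194),(240,137)],66);print("chest top",ch.round())
print("pull",unproj(T,[(199,170)],55).round())
tops=[(318,161),(315,218),(357,207),(389,227)];sc=[(352,224),(307,194),(281,217),(238,222)]
for a,b in zip(tops,sc):
    f=lambda p:np.r_[proj(T,p)[0]-a,proj(S,p)[0]-b]
    r=least_squares(f,[*unproj(T,[a],60)[0]]);print("tube",r.x.round(),r.fun.round(1))
print("tray c",unproj(T,[(381,178)],20).round(), "corners",unproj(T,[(363,179),(393,164),(401,178),(371,193)],28).round())
for n,p,z in(("jar",(349,135),50),("card",(301,134),20),("clip",(398,211),8),("brace",(427,210),5),("plate",(427,284),10)):print(n,unproj(T,[p],z).round())
E
```

```text
go 18.700000000000003
chest top [[953. 306.  66.]
 [771. 561.  66.]
 [554. 403.  66.]
 [727. 142.  66.]]
pull [[629. 263.  55.]]
tube [658. -89.  62.] [-0.3 -0.3 -0.3  0. ]
tube [486. -83.  63.] [ 0.3  0.3  0.4 -0. ]
tube [ 520. -204.   64.] [-0.3 -0.2 -0.3  0. ]
tube [ 463. -296.   62.] [-0.7 -0.5 -0.7 -0. ]
tray c [[ 614. -283.   20.]] corners [[ 609. -227.   28.]
 [ 656. -318.   28.]
 [ 613. -342.   28.]
 [ 567. -251.   28.]]
jar [[ 739. -183.   50.]]
card [[749. -38.  20.]]
clip [[ 514. -335.    8.]]
brace [[ 518. -424.    5.]]
plate [[ 296. -418.   10.]]
```

```bash
python3 - <<'E'
from h import *
go=grasp_offset
def s(g,yaw,tilt):
    o,z=ori(yaw,tilt); q=solve_ik(list(np.array(g)+z*go),list(o)); return None if q is None else np.round(q).astype(int)
for g in((486,-83),(658,-89),(520,-204),(463,-296)):
    b=np.degrees(np.arctan2(g[1],g[0]))
    for dy in(0,):
        for tl in(90,80,70): print(g,dy,tl,s((*g,68),b+dy,tl))
cx=np.array([.816,.577]);cy=np.array([-.577,.816]);pu=np.array([436,127])
for n,a,b in(("A1",84,-70),("A2",144,-70),("A3",204,-70),("A4",84,70),("bay",180,70)):
    g=pu+a*cx+b*cy
    print(n,g.round(),[(y,z,s((*g,z),y,0)) for y in(-55,125) for z in(30,150)])
print("pull",[s((629,263,42),y,0) for y in (35,-145)])
print("tray",[s((613,-284,22),y,0) for y in (-64,116)])
E
```

```text
(486, -83) 0 90 [-29  45 142 160  96 -92]
(486, -83) 0 80 [-29  33 146 161  79 -89]
(486, -83) 0 70 None
(658, -89) 0 90 [-18  43 124 169  78 -88]
(658, -89) 0 80 [-18  35 127 168  62 -86]
(658, -89) 0 70 [-18  28 128 167  46 -84]
(520, -204) 0 90 [-36  43 135 165  88 -90]
(520, -204) 0 80 [-36  32 139 165  71 -88]
(520, -204) 0 70 [-35  22 140 163  53 -85]
(463, -296) 0 90 [-48  43 136 165  89 -90]
(463, -296) 0 80 [-48  32 140 164  72 -88]
(463, -296) 0 70 [-47  22 141 163  54 -85]
A1 [545. 118.] [(-55, 30, None), (-55, 150, None), (125, 30, array([  5,  21, 109,   0,  50, -30])), (125, 150, array([  5,  10, 106,   0,  63, -30]))]
A2 [594. 153.] [(-55, 30, None), (-55, 150, None), (125, 30, array([  8,  26, 101,   0,  53, -27])), (125, 150, array([  8,  17,  99,   0,  65, -27]))]
A3 [643. 188.] [(-55, 30, None), (-55, 150, None), (125, 30, array([ 10,  32,  92,   0,  56, -25])), (125, 150, array([ 10,  23,  90,   0,  67, -25]))]
A4 [464. 233.] [(-55, 30, None), (-55, 150, None), (125, 30, array([ 19,  17, 114,   0,  49, -16])), (125, 150, array([ 19,   6, 111,   0,  63, -16]))]
bay [542. 288.] [(-55, 30, None), (-55, 150, None), (125, 30, array([ 21,  26, 101,   0,  53, -14])), (125, 150, array([ 21,  17,  98,   0,  65, -14]))]
pull [array([17, 32, 91,  0, 57, 72]), array([  17,   32,   91,    0,   57, -108])]
tray [array([-31,  33,  92,   0,  55, 123]), array([-31,  33,  92,   0,  55, -57])]
```

```bash
python3 - <<'E'
from h import *
go=grasp_offset
def s(g,yaw,tilt):
    o,z=ori(yaw,tilt); q=solve_ik(list(np.array(g)+z*go),list(o)); return None if q is None else np.round(q).astype(int)
for g in((463,-296),(520,-204),(486,-83),(658,-89)):
    b=np.degrees(np.arctan2(g[1],g[0]))
    for dy in(50,70,90,110,-60,-90,-120):
        print(g,round(b+dy),[s((*g,68),b+dy,tl) for tl in (90,80)])
E
```

```text
(463, -296) 17 [array([-73,  44, 119,  90,  90, -73]), array([-72,  37, 122,  86,  81, -68])]
(463, -296) 37 [array([-71,  48, 107,  73,  98, -66]), array([-71,  42, 109,  70,  90, -62])]
(463, -296) 57 [array([-67,  53,  94,  61, 108, -62]), array([-66,  47,  97,  57, 101, -60])]
(463, -296) 77 [array([-61,  58,  82,  49, 119, -61]), array([-61,  53,  85,  45, 112, -61])]
(463, -296) -93 [None, None]
(463, -296) -123 [None, None]
(463, -296) -153 [array([ -18,   61,   76,  -55,  118, -124]), array([ -19,   55,   79,  -50,  111, -123])]
(520, -204) 29 [array([-61,  45, 118,  90,  90, -72]), array([-60,  37, 121,  87,  80, -67])]
(520, -204) 49 [array([-59,  48, 106,  74,  98, -65]), array([-59,  42, 108,  70,  90, -62])]
(520, -204) 69 [array([-55,  53,  93,  61, 108, -61]), array([-55,  48,  95,  57, 101, -59])]
(520, -204) 89 [array([-49,  59,  81,  50, 119, -60]), array([-49,  53,  83,  46, 112, -60])]
(520, -204) -81 [None, None]
(520, -204) -111 [None, None]
(520, -204) -141 [array([  -7,   61,   75,  -55,  119, -125]), array([  -8,   56,   78,  -50,  112, -124])]
(486, -83) 40 
[... 358 characters left out ...]

(486, -83) -70 [None, None]
(486, -83) -100 [None, None]
(486, -83) -130 [array([   6,   57,   85,  -52,  116, -119]), array([   5,   51,   88,  -47,  109, -119])]
(658, -89) 42 [array([-40,  48, 106,  97,  87, -65]), array([-39,  42, 109,  92,  77, -60])]
(658, -89) 62 [array([-39,  53,  93,  80,  97, -57]), array([-39,  48,  95,  75,  89, -54])]
(658, -89) 82 [array([-37,  60,  78,  68, 109, -52]), array([-36,  55,  81,  62, 102, -51])]
(658, -89) 102 [array([-32,  67,  63,  58, 122, -50]), array([-32,  62,  66,  52, 116, -51])]
(658, -89) -68 [None, None]
(658, -89) -98 [None, None]
(658, -89) -128 [array([   5,   70,   56,  -62,  123, -135]), array([   4,   65,   59,  -55,  116, -133])]
```

```bash
cat >> h.py <<'E'
def gp(g,yaw,tilt,f=goto,off=None,**k):
    o,z=ori(yaw,tilt); f(list(np.array(g,float)+z*(grasp_offset if off is None else off)),list(o),**k)
def snap(c,name):
    C=cal(c);im=get_image(c);cv2.imwrite(f"pics/{name}.png",im[:,:,::-1]);return C
E
python3 - <<'E'
from h import *
gp((600,242,230),35,0)
C=snap("wrist","w_pull");print(get_obs()["t"],get_obs()["wrist_force"])
for n in("pull","chest"):
    for d in spot_in(n,"wrist")[:3]:
        print(n,d["score"],d["extent"],unproj(C,[d["extent"][:2]],50).round())
E
```

```text
2.95 [ 0.05553697 -0.4541294   0.79195805]
pull 0.61 [319.6, 143.5, 309.7, 45.6] [[637. 270.  50.]]
chest 0.82 [317.2, 83.9, 345.9, 166.8] [[685. 307.  50.]]
chest 0.44 [558.5, 304.5, 97.7, 80.7] [[ 649. -118.   50.]]
```

View pics/w_pull.png

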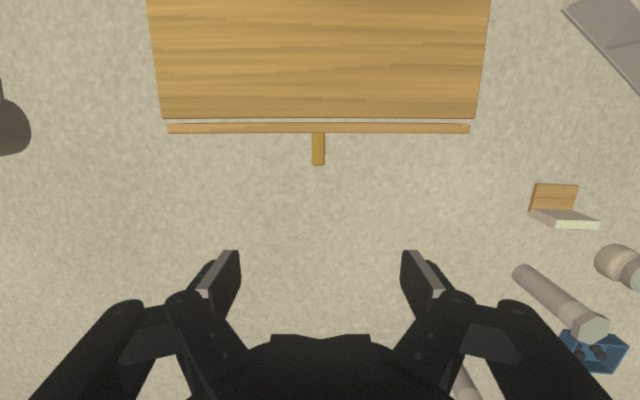

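The chest lies square in this view. Its panel front edge runs (168,133)–(470,132), and the tab is at columns 312–325, rows 133–165.

```bash
python3 - <<'E'
from h import *
C=cal("wrist")
e=unproj(C,[(168,133),(470,132)],58);d=e[0]-e[1];yaw=np.degrees(np.arctan2(d[1],d[0]))-90;print(e.round(1),np.linalg.norm(d[:2]),yaw)
e2=unproj(C,[(162,119),(475,118)],66);d=e2[0]-e2[1];yaw2=np.degrees(np.arctan2(d[1],d[0]))-90;print(np.linalg.norm(d[:2]),yaw2)
yaw=(yaw+yaw2)/2
cx=np.array([np.cos(np.radians(yaw)),np.sin(np.radians(yaw))])
tab=unproj(C,[(318.5,149)],55)[0]
tip=unproj(C,[(318.5,165)],55)[0];
p1=e.mean(0)[:2]-18*cx; print("pull tab",tab.round(1),tip.round(1),"from panel",p1.round(1),yaw)
p=np.r_[tip[:2]+17*cx,42]; print(p)
gp(p+[0,0,60],yaw,0); gp(p,yaw,0,f=move_l); grip(0,40); print(get_obs()["grip_width"])
q=p.copy();q[:2]-=232*cx; gp(q,yaw,0,f=move_l,speed=120)
o=get_obs();print(o["t"],o["wrist_force"],o["tcp_pos"])
grip(40); r=q+[0,0,100]; gp(r,yaw,0,f=move_l,speed=300)
r[:2]-=20*cx
r+=[0,0,120]; r[:2]+=100*cx; gp(r,yaw,0)
C=snap("wrist","w_open"); np.save("open.npy",np.r_[tip[:2]+17*cx,yaw])
S=snap("scene","s1")
E
```

```text
[[554.7 409.   58. ]
 [739.2 147.9  58. ]] 319.75883845248916 35.23825195579839
318.3625040472557 35.225666257431
pull tab [631.7 268.3  55. ] [617.5 258.4  55. ] from panel [632.2 268.1] 35.231959106614696
[631.37296615 268.1861252   42.        ]
13.550055058607093
6.9333 [0.06393998 5.59455201 4.15560052] [442.54649419 135.36973129  23.60221437]
```

View pics/w_open.png

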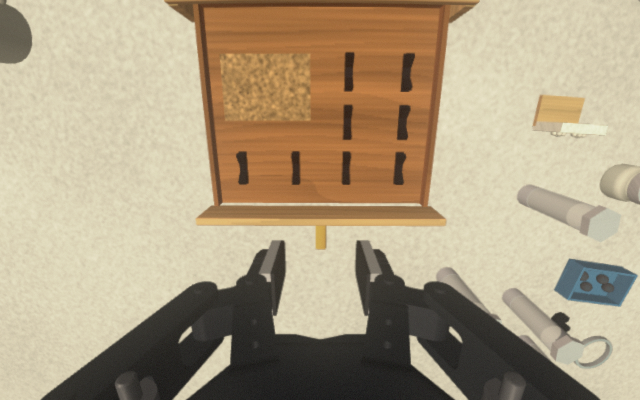

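The drawer is out. Cork is at (266,87) and the saddle pairs are clear, with the pull tip at (320,249). I'll measure the pull and take the first tube (far right), after re-finding it.

```bash
cat >> h.py <<'E'
def fit(c,name,guess,z=62):
    "tube seen by fixed cameras: nearest detection to guess"
def refine(xy,heading,name):
    C=cal("wrist");im=get_image("wrist");cv2.imwrite(f"pics/{name}.png",im[:,:,::-1])
    pr=proj(C,[(*xy,z) for z in (20,60,110)]);h=np.radians(heading);hv=np.array([np.cos(h),np.sin(h)]);lv=np.array([-hv[1],hv[0]])
    best=None
    for d in regions_of("tube1","wrist"):
        v,u=np.nonzero(d["region"])
        if len(v)<200: continue
        # mid column of each row, ray to the plane through the axis across the heading
        rows=np.unique(v);rows=rows[len(rows)//4:3*len(rows)//4]
        m=np.array([[(u[v==r].min()+u[v==r].max())/2,r] for r in rows])
        w=np.median([u[v==r].max()-u[v==r].min() for r in rows])
        K,D,R,t=C;n=cv2.undistortPoints(m.reshape(-1,1,2),K,D).reshape(-1,2);dr=np.c_[n,np.ones(len(n))]@R;p=-R.T@t
        s=((np.array(xy)-p[:2])@hv)/(dr[:,:2]@hv);P=p+dr*s[:,None];lat=np.median((P[:,:2]-xy)@lv)
        zc=np.median(s)*1.0; wid=w/K[0,0]*np.median(s)
        print("cand",round(d["score"],2),np.round(d["extent"]),"lat",round(lat,1),"width mm",round(wid,1),"z",P[:,2].min().round(),P[:,2].max().round())
        if best is None or abs(lat)<abs(best): best=lat
    print("pred px",pr.round().tolist())
    return best,lv
OFF=17
def pick_approach(xy,heading,name,zg=66,back=100):
    h=np.radians(heading);hv=np.r_[np.cos(h),np.sin(h),0]
    g=np.r_[xy,zg];_,z=ori(heading,80)
    grip(85)
    gp(g-z*back+[0,0,150],heading,80,off=OFF); gp(g-z*back,heading,80,f=move_l,off=OFF,speed=250)
    return refine(xy,heading,name)
def pick(xy,heading,zg=66):
    g=np.r_[xy,zg];gp(g,heading,80,f=move_l,off=OFF,speed=100)
    grip(0,45);w=get_obs()["grip_width"];gp(g+[0,0,12],heading,80,f=move_l,off=OFF,speed=60);gp(g+[0,0,150],heading,80,f=move_l,off=OFF,speed=200)
    print("width",w,get_obs()["grip_width"],"t",get_obs()["t"],get_obs()["wrist_force"].round(1))
E
python3 - <<'E'
from h import *
C=cal("wrist");yaw=np.load("open.npy")[2];a=np.radians(yaw);cx=np.array([np.cos(a),np.sin(a)]);cy=np.array([-cx[1],cx[0]])
e=unproj(C,[(198,224.5),(445,224.5)],58);d=e[0]-e[1];print("panel",e.round(1),np.hypot(*d[:2]),np.degrees(np.arctan2(d[1],d[0]))-90)
tip=unproj(C,[(320.5,249)],55)[0,:2]; pu=tip+17*cx
print("pull tip->",pu,"panel->",e.mean(0)[:2]-18*cx,"nominal",np.load("open.npy")[:2]-232*cx)
for n,px,xy in(("A4",(269.5,168),(84,70)),("A1",(373,168),(84,-70)),("A2",(375,122),(144,-70)),("A3",(378,71),(204,-70))):
    m=unproj(C,[px],20)[0,:2]-pu;print(n,m@cx,m@cy)
np.save("pull.npy",np.r_[pu,yaw])
b,lv=pick_approach((463,-296),57,"w_t4")
print("best",b,get_obs()["t"])
E
```

```text
panel [[366.2 274.3  58. ]
 [548.   16.9  58. ]] 315.15764068442525 35.243920976395245
pull tip-> [441.12531949 135.655576  ] panel-> [442.40375993 135.20689804] nominal [441.86997398 134.34810385]
A4 84.23516747805726 67.77397629981257
A1 84.18383792525837 -69.69782119083874
A2 143.1290538621281 -69.04027264440319
A3 202.80247981349774 -69.4803719045992
cand 0.97 [316. 209.  47. 136.] lat 3.2 width mm 30.3 z 32.0 98.0
cand 0.88 [252. 150.  32.  91.] lat 52.5 width mm 16.4 z 102.0 135.0
cand 0.77 [347. 136.  26.  73.] lat -19.3 width mm 12.9 z 116.0 143.0
cand 0.65 [316. 132.  36.  20.] lat 4.4 width mm 24.1 z 130.0 138.0
pred px [[320.0, 252.0], [320.0, 215.0], [320.0, 160.0]]
best 3.1587976145649317 11.9417
```

View pics/w_t4.png

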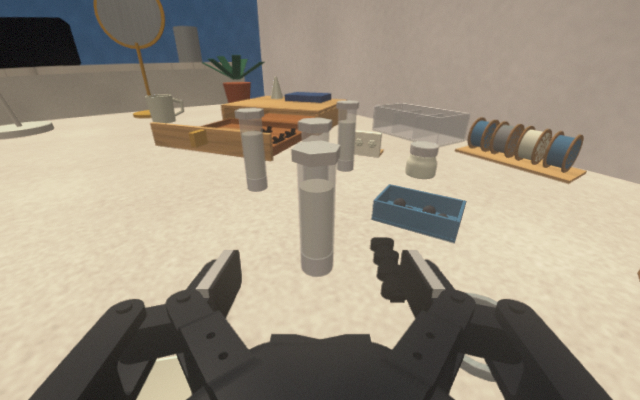

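Tube 4 stands centred at column 316, with its base near row 272 as predicted. Clip and tray are clear of the fingers. I'll grasp it and place it in the rear cradle.

```bash
cat >> h.py <<'E'
CR={"A1":(84,-70),"A2":(144,-70),"A3":(204,-70),"A4":(84,70)}
def dpos(x,y):
    p=np.load("pull.npy");a=np.radians(p[2]);c=np.array([np.cos(a),np.sin(a)]);return p[:2]+x*c+y*np.array([-c[1],c[0]]),p[2]
def place(cr,name,zg=66,snapit=True):
    x,y=CR[cr];xy,yaw=dpos(x,y+(zg-60));hd=yaw+90
    gp((*xy,170),hd,-10,off=OFF); gp((*xy,60),hd,-10,f=move_l,off=OFF,speed=200)
    gp((*xy,31),hd,-10,f=move_l,off=OFF,speed=40)
    o=get_obs();print("force",o["wrist_force"].round(1),"w",o["grip_width"])
    grip(43); wait(.3); gp((*xy,100),hd,-10,f=move_l,off=OFF,speed=120)
    if snapit:
        xy,_=dpos(84,0);gp((*xy,270),hd,0); C=snap("wrist",name); print(get_obs()["t"]); return C
E
python3 - <<'E'
from h import *
h=np.radians(57);lv=np.array([-np.sin(h),np.cos(h)])
pick(np.array((463,-296))+3.2*lv,57)
place("A3","w_p3")
E
```

```text
width 30.663779582547377 30.4050466289022 t 14.8167 [-0.3 -0.7 -1.2]
force [-2.1  1.4  9. ] w 30.306592207258202
20.5417
```

View pics/w_p3.png

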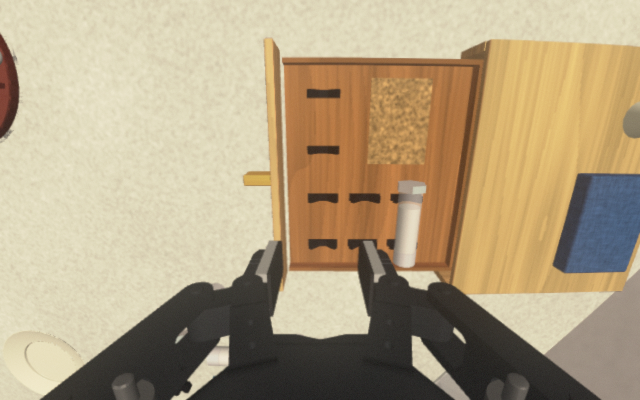

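```bash
cat >> h.py <<'E'
def check(C,cr):
    x,y=CR[cr];e=[(*dpos(x,y+d)[0],30) for d in(-60,0,60)]
    print(cr,"seated px foot/mid/cap",proj(C,e).round().tolist())
    for d in regions_of("tube1","wrist"):
        if d["score"]<.3: continue
        v,u=np.nonzero(d["region"]);c,s,a=cv2.minAreaRect(np.c_[u,v].astype(np.float32));bp=cv2.boxPoints((c,s,a))
        # axis line end points
        m=sorted([(bp[i]+bp[(i+1)%4])/2 for i in range(4)],key=lambda p:-np.hypot(*(p-c)))[:2]
        P=unproj(C,m,30)[:,:2];p=np.load("pull.npy");a=np.radians(p[2]);R=np.array([[np.cos(a),np.sin(a)],[-np.sin(a),np.cos(a)]])
        print(round(d["score"],2),np.round(d["extent"]).tolist(),"ends in pull frame",((P-p[:2])@R.T).round(1).tolist())
E
python3 - <<'E'
from h import *
check(cal("wrist"),"A3")
E
python3 -c "
import cv2;i=cv2.imread('pics/w_p3.png')[50:290,240:480];cv2.imwrite('pics/w_p3c.png',cv2.resize(i,(720,720),interpolation=cv2.INTER_CUBIC)[:600])"
```

```text
A3 seated px foot/mid/cap [[403.0, 262.0], [406.0, 225.0], [410.0, 183.0]]
0.85 [217.0, 358.0, 21.0, 16.0] ends in pull frame [[-74.6, -308.8], [-109.1, -309.6]]
0.84 [409.0, 224.0, 30.0, 90.0] ends in pull frame [[205.7, -5.4], [209.3, -138.1]]
0.47 [200.0, 313.0, 43.0, 64.0] ends in pull frame [[-72.1, -165.7], [-159.6, -277.7]]
```

View pics/w_p3c.png

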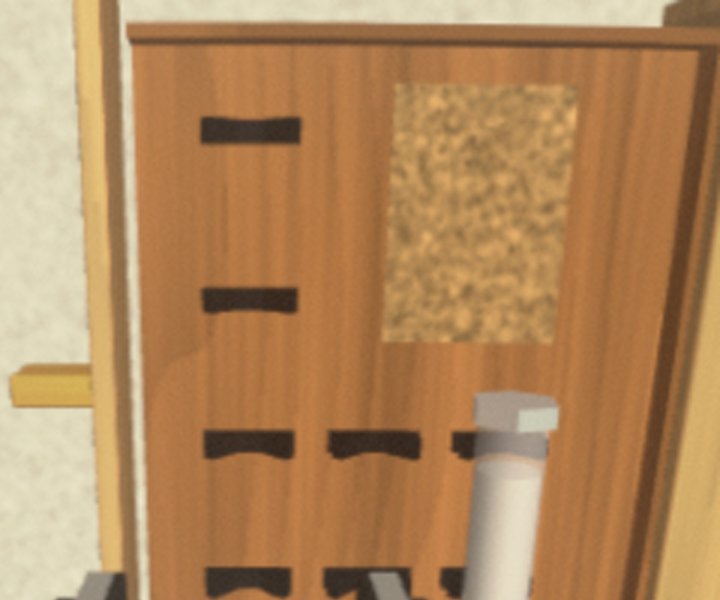

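The tube lies on both rear saddles, and its ends match the seated prediction to a few pixels. Next is tube 3.

```bash
sed -i 's/(\*xy,31)/(*xy,31.5)/' h.py; cat > go.py <<'E'
from h import *
import sys
x,y,hd,cr,n=float(sys.argv[1]),float(sys.argv[2]),float(sys.argv[3]),sys.argv[4],sys.argv[5]
b,lv=pick_approach((x,y),hd,"w_a"+n)
print("lat",b,get_obs()["t"])
if b is None or abs(b)>12: sys.exit("look")
pick(np.array((x,y))+b*lv,hd)
if not 28<get_obs()["grip_width"]<36: sys.exit("grip?")
check(place(cr,"w_p"+n),cr)
E
python3 go.py 520 -204 69 A2 t3
```

```text
cand 0.96 [357. 226.  75.  71.] lat -30.5 width mm 34.6 z 35.0 71.0
cand 0.94 [382. 151.  34.  80.] lat -46.9 width mm 17.9 z 103.0 133.0
cand 0.75 [254. 170.  41. 105.] lat 52.8 width mm 21.0 z 78.0 122.0
cand 0.29 [482. 294.  20.  20.] lat -168.3 width mm 19.5 z -39.0 -26.0
pred px [[320.0, 252.0], [320.0, 215.0], [321.0, 160.0]]
lat -30.474391252482008 23.6917look
```

View pics/w_at3.png

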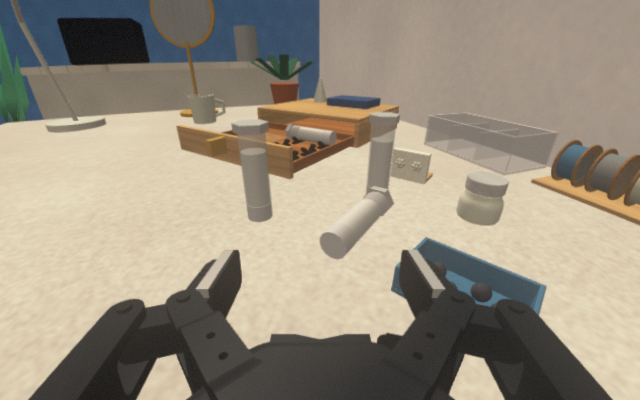

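Tube 3 has been knocked over. It lies on its side with its foot at (334,243) and cap at (383,195), so I'll look from above and pick it lying down.

```bash
python3 - <<'E'
from h import *
o=get_obs();p=o["tcp_pos"].copy();move_l(list(p+[0,0,170]),speed=250)
gp((520,-260,290),69,0)
C=snap("wrist","w_lie");print(get_obs()["t"])
for d in regions_of("tube3","wrist"):
    v,u=np.nonzero(d["region"]);c,s,a=cv2.minAreaRect(np.c_[u,v].astype(np.float32));bp=cv2.boxPoints((c,s,a))
    m=sorted([(bp[i]+bp[(i+1)%4])/2 for i in range(4)],key=lambda q:-np.hypot(*(q-c)))[:2]
    P=unproj(C,m,16);print(round(d["score"],2),np.round(m).tolist(),P[:,:2].round(1).tolist(),np.linalg.norm(P[0]-P[1]).round())
E
```

```text
25.5083
0.91 [[391.0, 12.0], [359.0, 12.0]] [[672.6, -101.5], [634.8, -87.2]] 40.0
0.86 [[370.0, 39.0], [315.0, 121.0]] [[637.9, -120.7], [534.5, -191.2]] 125.0
0.56 [[252.0, 71.0], [205.0, 13.0]] [[480.1, -101.0], [452.2, -16.4]] 89.0
```

View pics/w_lie.png

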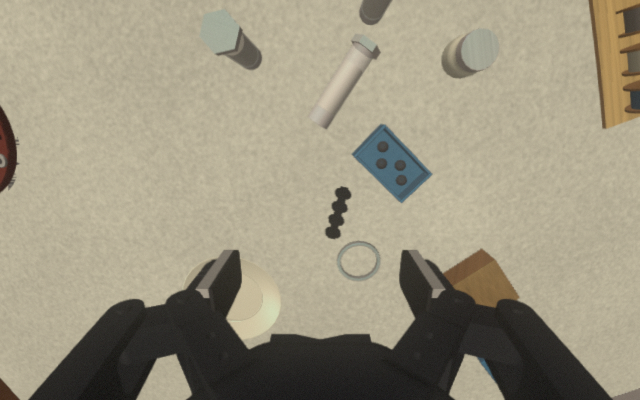

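The lying tube runs from foot (319,124) to cap (367,43), with its cap close to tube 1. I'll grip it from above just short of mid-length.

```bash
sed -i 's/def place(cr,name,zg=66,snapit=True):/def place(cr,name,zg=66,snapit=True,T=-10,OFF=OFF):/; /^def place/,/^def check/s/hd,-10,/hd,T,/' h.py
python3 - <<'E'
from h import *
f=np.array([534.5,-191.2]);c=np.array([637.9,-120.7]);d=(c-f)/np.linalg.norm(c-f);hd=np.degrees(np.arctan2(d[1],d[0]))
m=(f+c)/2-4*d
grip(62); gp((*m,120),hd,0,off=12); gp((*m,17),hd,0,f=move_l,off=12,speed=120)
grip(0,45);print(get_obs()["grip_width"]); gp((*m,30),hd,0,f=move_l,off=12,speed=50);gp((*m,160),hd,0,f=move_l,off=12,speed=200)
o=get_obs();print(o["grip_width"],o["wrist_force"].round(1))
C=place("A2","w_p2",zg=56,T=0,OFF=12);check(C,"A2")
E
```

```text
30.962225593600746
30.476322065766443 [ 1.   0.  -2.3]
force [ 2.3 -0.   0.1] w 30.236433313331933
34.25
A2 seated px foot/mid/cap [[362.0, 262.0], [364.0, 225.0], [366.0, 183.0]]
0.9 [368.0, 227.0, 30.0, 87.0] ends in pull frame [[145.2, -8.1], [149.0, -136.6]]
0.57 [411.0, 225.0, 34.0, 90.0] ends in pull frame [[206.2, -4.3], [210.7, -140.4]]
0.47 [201.0, 313.0, 44.0, 64.0] ends in pull frame [[-72.4, -166.3], [-160.5, -277.1]]
```

View pics/w_p2.png

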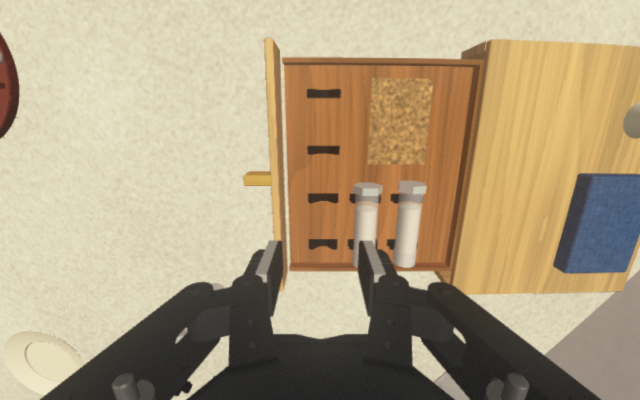

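Both tubes are seated (mids near y = -72 mm). Next is tube 2.

```bash
python3 go.py 486 -83 75 A1 t2
```

```text
cand 0.73 [367. 148.  59.  28.] lat -39.9 width mm 30.1 z 116.0 126.0
cand 0.63 [483. 194.  72. 122.] lat -137.7 width mm 31.0 z 53.0 109.0
cand 0.62 [316. 210.  48. 138.] lat 3.1 width mm 31.2 z 30.0 97.0
cand 0.56 [361. 160.  40.  23.] lat -31.6 width mm 29.9 z 108.0 117.0
pred px [[320.0, 252.0], [321.0, 215.0], [321.0, 160.0]]
lat 3.105932192015872 37.025
width 30.665200120949343 30.834985694564516 t 39.9 [-0.5 -0.6 -1.2]
force [0.2 1.8 4.9] w 30.571702877895387
44.6583
A1 seated px foot/mid/cap [[322.0, 262.0], [322.0, 225.0], [322.0, 183.0]]
0.86 [369.0, 225.0, 31.0, 83.0] ends in pull frame [[144.5, -8.0], [149.0, -137.9]]
0.61 [324.0, 224.0, 25.0, 92.0] ends in pull frame [[85.0, -6.8], [85.4, -137.6]]
0.59 [410.0, 225.0, 28.0, 88.0] ends in pull frame [[205.0, -6.3], [208.8, -138.6]]
```

```bash
python3 go.py 658 -89 47 A4 t1
```

```text
cand 0.97 [313. 213.  49. 143.] lat 4.4 width mm 31.3 z 27.0 96.0
cand 0.95 [169. 183.  89.  28.] lat 126.5 width mm 72.3 z 86.0 100.0
cand 0.85 [135. 201. 102.  42.] lat 160.8 width mm 82.6 z 66.0 83.0
cand 0.83 [194. 168.  81.  24.] lat 103.3 width mm 62.5 z 99.0 110.0
pred px [[321.0, 252.0], [321.0, 215.0], [321.0, 161.0]]
lat 4.361689359446512 47.3917
width 30.739557690021805 30.330156259815304 t 50.2667 [-0.6  0.  -1.7]
force [-0.4  0.2 -2.5] w 30.45425890737457
55.425
A4 seated px foot/mid/cap [[322.0, 169.0], [323.0, 122.0], [323.0, 71.0]]
0.95 [368.0, 226.0, 33.0, 84.0] ends in pull frame [[144.1, -8.6], [150.4, -136.5]]
0.84 [324.0, 224.0, 30.0, 89.0] ends in pull frame [[85.4, -5.9], [85.8, -138.2]]
0.74 [322.0, 120.0, 33.0, 107.0] ends in pull frame [[85.1, 133.7], [85.4, 9.0]]
0.71 [410.0, 225.0, 33.0, 88.0] ends in pull frame [[205.3, -5.9], [209.0, -139.1]]
```

All four tubes measure as seated. Now the tray.

```bash
python3 - <<'E'
from h import *
h=np.radians(117);hv=np.array([np.cos(h),np.sin(h)])
grip(85);gp((*(np.array([613,-284])-70*hv),250),117,0)
C=snap("wrist","w_tray")
for d in regions_of("tray","wrist")[:2]:
    v,u=np.nonzero(d["region"]);r=cv2.minAreaRect(np.c_[u,v].astype(np.float32));bp=cv2.boxPoints(r)
    P=unproj(C,bp,28);print(round(d["score"],2),r,bp.round().tolist(),P[:,:2].round(1).tolist(),P.mean(0).round(1),[np.linalg.norm(P[i]-P[i-1]).round() for i in range(4)])
E
```

```text
0.72 ((322.5, 123.5), (85.0, 49.0), 90.0) [[298.0, 81.0], [347.0, 81.0], [347.0, 166.0], [298.0, 166.0]] [[568.6, -253.8], [619.5, -227.7], [667.5, -315.7], [612.2, -344.0]] [ 617.  -285.3   28. ] [np.float64(100.0), np.float64(57.0), np.float64(100.0), np.float64(62.0)]
```

View pics/w_tray.png

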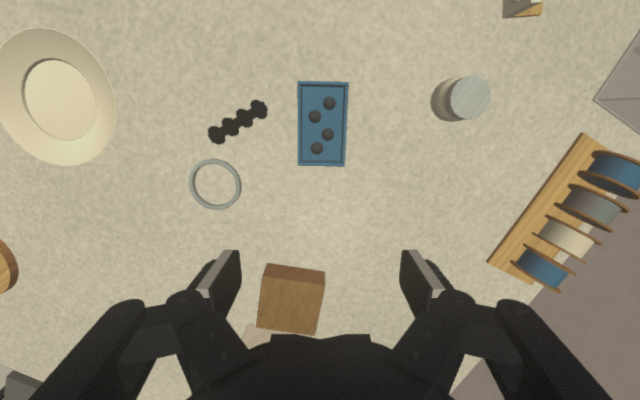

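The tray is aligned with the tool: corners about (299,82)–(347,166), four beads inside, and clip and jar clear of the open fingers.

```bash
python3 - <<'E'
from h import *
g=np.array([617,-285.3])
gp((*g,100),117,0,off=0);gp((*g,5),117,0,f=move_l,off=0,speed=80)
grip(0,30);o=get_obs();print("w",o["grip_width"],o["wrist_force"].round(1))
gp((*g,20),117,0,f=move_l,off=0,speed=30);gp((*g,130),117,0,f=move_l,off=0,speed=80)
print(get_obs()["grip_width"],get_obs()["t"],get_obs()["wrist_force"].round(1))
xy,yaw=dpos(176,70);hd=yaw+90
gp((*xy,130),hd,0,f=move_l,off=0,speed=120)
gp((*xy,40),hd,0,f=move_l,off=0,speed=60);gp((*xy,13.5),hd,0,f=move_l,off=0,speed=20)
print(get_obs()["wrist_force"].round(1),get_obs()["t"])
grip(70,30);wait(.3)
gp((*xy,130),hd,0,f=move_l,off=0,speed=80)
xy,_=dpos(84,0);gp((*xy,290),hd,0);C=snap("wrist","w_done")
for d in regions_of("tray","wrist")[:1]:
    P=unproj(C,[d["extent"][:2]],36)[0,:2];p=np.load("pull.npy");a=np.radians(p[2]);R=np.array([[np.cos(a),np.sin(a)],[-np.sin(a),np.cos(a)]]);print("tray",d["score"],R@(P-p[:2]))
check(C,"A4")
E
```

```text
w 59.44769851244932 [-0.8 -0.1  3.3]
58.96781817062431 62.55 [-0.3  0.5 -2.6]
[-2.2 -1.3  1.3] 70.6917
tray 0.97 [172.68295592  72.41775683]
A4 seated px foot/mid/cap [[321.0, 166.0], [321.0, 122.0], [321.0, 74.0]]
0.95 [364.0, 224.0, 30.0, 79.0] ends in pull frame [[146.5, -8.7], [138.0, -140.5]]
0.65 [322.0, 218.0, 26.0, 87.0] ends in pull frame [[85.0, -5.3], [85.2, -138.8]]
0.64 [323.0, 122.0, 31.0, 101.0] ends in pull frame [[86.2, 134.3], [86.4, 7.6]]
```

View pics/w_done.png

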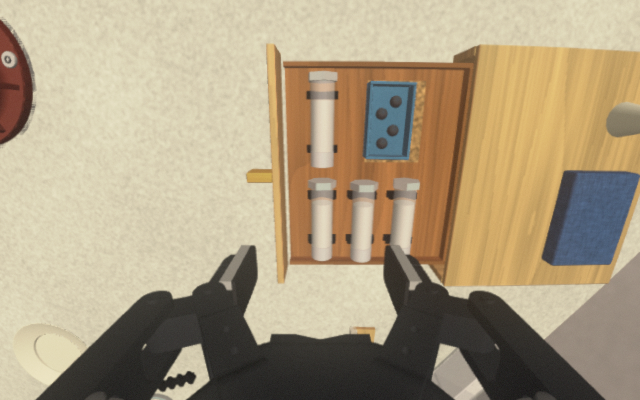

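Everything is in place: four tubes lie on their saddles, and the tray is on the cork at (389,120) with four beads. Now I'll shut the drawer.

```bash
python3 - <<'E'
from h import *
s=np.load("open.npy");yaw=s[2];a=np.radians(yaw);cx=np.array([np.cos(a),np.sin(a),0])
p=np.r_[s[:2],42]-232*cx
grip(45);gp(p+[0,0,120],yaw,0);gp(p,yaw,0,f=move_l,speed=80);grip(0,25)
print(get_obs()["grip_width"])
gp(p+215*cx,yaw,0,f=move_l,speed=60)
for k in(225,230,232,234):
    gp(p+k*cx,yaw,0,f=move_l,speed=15);o=get_obs();f=o["wrist_force"];print(k,"push",round(-f@cx,1),o["tcp_pos"].round(1))
    if -f@cx>15: break
grip(45);gp(p+k*cx+[0,0,120],yaw,0,f=move_l,speed=100)
gp(p+200*cx+[0,0,190],yaw,0);C=snap("wrist","w_shut");print(get_obs()["t"])
E
```

```text
13.560666031785075
225 push 1.0 [626.1 264.3  23.8]
230 push 1.5 [630.3 267.3  23.8]
232 push 1.1 [631.9 268.4  23.8]
234 push 0.8 [633.5 269.5  23.8]
85.325
```

View pics/w_shut.png

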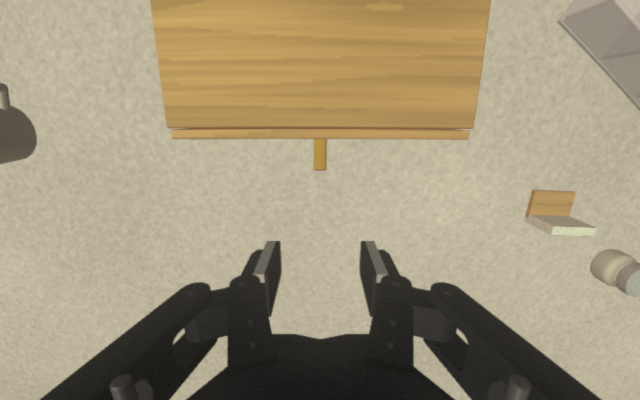

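The panel now sits closer than at the start, with no gap (edge at row 139). I never felt the stop, so I'll push further in small steps until it registers.

```bash
python3 - <<'E'
from h import *
s=np.load("open.npy");yaw=s[2];a=np.radians(yaw);cx=np.array([np.cos(a),np.sin(a),0])
p=np.r_[s[:2],42]+2*cx
gp(p+[0,0,110],yaw,0);gp(p,yaw,0,f=move_l,speed=80);grip(0,25)
for k in range(1,16):
    gp(p+k*cx,yaw,0,f=move_l,speed=10);o=get_obs();F=-o["wrist_force"]@cx;print(k,round(F,1),o["tcp_pos"][:2].round(1))
    if F>12: break
grip(45);gp(p+k*cx+[0,0,120],yaw,0,f=move_l,speed=100)
gp(p-32*cx+[0,0,190],yaw,0);C=snap("wrist","w_shut2");print(get_obs()["t"])
E
```

```text
1 2.2 [634.  269.9]
2 2.0 [634.7 270.4]
3 5.2 [634.7 270.4]
4 8.7 [634.6 270.4]
5 11.5 [634.7 270.4]
6 13.1 [634.7 270.4]
91.3917
```

View pics/w_shut2.png

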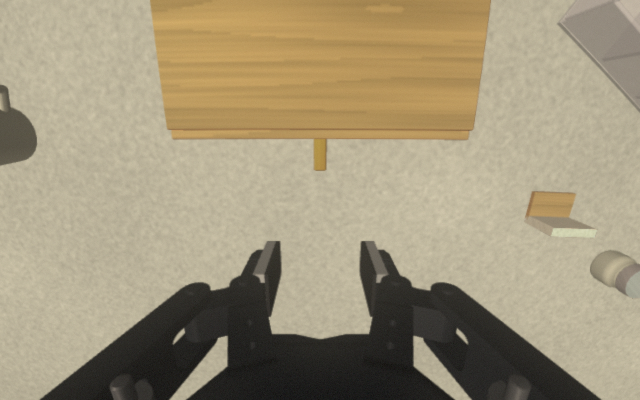

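The hard stop registered at 13 N and the panel is flush with the chest. The robot is clear, so I'm handing in.

```bash
python3 -c "
from station import *
print(sign_off(),get_obs()['t'])"
```

```text
the job is handed in; nothing more can be done
the job is handed in; nothing more can be done
```

The job is done and handed in at about 91 s of the 210 s allowed. All four tubes are in cradles, the tray is in the bay with its four beads, and the drawer is shut. No verdict was reported.

- **Drawer:** I pulled it out 232 mm by its pull. When shutting it, the first push stopped short of the end stop. I pushed again until the stop showed at 13 N, and the last picture shows the panel flush with the chest.
- **Tubes:** All four lay on their saddles in the last picture with the drawer open. Three of them measured 1–2 mm off across and 1–3 mm off along the cradle. The network missed the rear tube in that picture. It had measured about 3 mm off after placing, and it looked seated.
- **Knocked tube:** One tube was found lying on the table, knocked over, so I picked it up from above instead.
- **Tray:** It measured at (173, 72) mm from the pull, against the (176, 70) mm I aimed for, with its long side along the tubes. That leaves about 5 mm to the 168 mm limit. The four beads were inside when I last saw it.

I could not look inside the drawer after shutting it. I did not measure the other things on the table again. Those visible in the later pictures looked undisturbed, and I felt no unexpected contact.

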